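# Put the gauge pin back in its own hole

## Task

One steel gauge pin has been left standing alone in the round wooden rest. Put it away in the stand, in the hole of the graded row that matches its diameter, pushed fully home and let go. The block of holes is not quite where it should be in its tray, so feel for the hole gently; do not press hard on the stand, knock any pin over, or shift the other two pins or the loose things nearby.

Things in the scene. Friction and masses are not known exactly. Their poses are not given: they have to be found in the camera images.
- stand: storage stand, fixed: green tray 84 x 208 mm, 18 mm high, holding a pale wooden block 54 x 178 mm, its top at z = 0.054. Five round blind holes in a row along the stand's y, 34 mm apart, for 12, 15, 18, 21, 24 mm pins in this order towards +y, all empty. The block is jammed in the tray, square to it but up to 4.5 mm off centre in x and in y, with all its holes. Origin: tray centre on the bench
- round_rest: round dark wooden rest fixed to the bench, 62 mm across, 40 mm high, with one pocket (31 mm wide, 25 mm deep) in which one pin stands with play: this is the pin to put away. Origin: centre of its underside
- long_rest: long brown wooden rest fixed to the bench, 56 x 120 x 40 mm, with two pockets 27 mm wide, 25 mm deep, 56 mm apart along its y axis; the two other pins stand here and stay here. Origin: centre of its underside
- pin_15: plain round steel gauge pin, 15 mm diameter, 110 mm long, about 191 g, thin brass band near its top; straight sides, so when gripped the finger opening shows its diameter to about 1.5 mm. Starts upright in a pocket of one of the rests, foot at z = 0.015. Origin: centre of its flat foot (edge bevelled 1.5 mm); z runs along the pin to its top
- pin_18: plain round steel gauge pin, 18 mm diameter, 110 mm long, about 275 g, thin brass band near its top; straight sides, so when gripped the finger opening shows its diameter to about 1.5 mm. Starts upright in a pocket of one of the rests, foot at z = 0.015. Origin: centre of its flat foot (edge bevelled 1.5 mm); z runs along the pin to its top
- pin_21: plain round steel gauge pin, 21 mm diameter, 110 mm long, about 375 g, thin brass band near its top; straight sides, so when gripped the finger opening shows its diameter to about 1.5 mm. Starts upright in a pocket of one of the rests, foot at z = 0.015. Origin: centre of its flat foot (edge bevelled 1.5 mm); z runs along the pin to its top
- hole_12 (a point): NOMINAL mouth centre of the 12 mm hole (13 mm bore, 40 mm deep to a floor at z = 0.014, mouth bevelled 1.5 mm), at the block's top face (z = 0.054), for a block centred in its tray. The real hole lies up to 4.5 mm from here along each of the stand's x and y; these poses do not show by how much: find it by feel or by eye. The block does not give when pushed gently
- hole_15 (a point): NOMINAL mouth centre of the 15 mm hole (16 mm bore, 40 mm deep to a floor at z = 0.014, mouth bevelled 1.5 mm), at the block's top face (z = 0.054), for a block centred in its tray. The real hole lies up to 4.5 mm from here along each of the stand's x and y; these poses do not show by how much: find it by feel or by eye. The block does not give when pushed gently
- hole_18 (a point): NOMINAL mouth centre of the 18 mm hole (19 mm bore, 40 mm deep to a floor at z = 0.014, mouth bevelled 1.5 mm), at the block's top face (z = 0.054), for a block centred in its tray. The real hole lies up to 4.5 mm from here along each of the stand's x and y; these poses do not show by how much: find it by feel or by eye. The block does not give when pushed gently
- hole_21 (a point): NOMINAL mouth centre of the 21 mm hole (22 mm bore, 40 mm deep to a floor at z = 0.014, mouth bevelled 1.5 mm), at the block's top face (z = 0.054), for a block centred in its tray. The real hole lies up to 4.5 mm from here along each of the stand's x and y; these poses do not show by how much: find it by feel or by eye. The block does not give when pushed gently
- hole_24 (a point): NOMINAL mouth centre of the 24 mm hole (25 mm bore, 40 mm deep to a floor at z = 0.014, mouth bevelled 1.5 mm), at the block's top face (z = 0.054), for a block centred in its tray. The real hole lies up to 4.5 mm from here along each of the stand's x and y; these poses do not show by how much: find it by feel or by eye. The block does not give when pushed gently
- tin: open pale metal tin, 67 mm across, 61 mm high, loose bystander. Origin: centre of its underside
- comb: pale horn comb lying flat, 53 x 95 x 4 mm, loose bystander. Origin: centre of its underside
- block: brown sanding block, 52 x 86 x 26 mm, loose bystander. Origin: centre of its underside
There are look-alikes about, which are no part of the job. What is shaped like the pin_21 but green or pink is not meant.

How it is judged:
By the outcome, as a careful person would: the job done as asked, in the order asked, and still so for the second after the job is handed in, with the robot touching nothing.
It also fails if it takes over 54 s, if anything falls off the work surface, if the arm or the gripper's body presses on something with over 40 N, if the wrist force passes 120 N, or if a joint passes its speed limit or range.

## Robot

A 6-joint arm with a two-finger parallel gripper is mounted at the origin on a cart in front of the work surface, level with it; the furniture and walls round the work are solid. World frame = base frame: x ahead of the robot, y to its left, z up, the work surface at z = 0. Lengths are in mm, angles in degrees, forces in N, time in s.
With the tool pointing down it reaches from about 300 to 850 mm from the base axis. Payload 4.2 kg.
Tool frame: the origin (TCP) lies at the very end of the fingers, on their centre line; the grasp point (between the pads) lies 19 mm behind it (env.grip_point_offset is the distance from the TCP to the grasp point, in mm); z points along the fingers, y is the line along which they close (so a half turn about z gives the same grasp; the last joint's range is limited). The gripper opens to 91 mm and grips with 3 to 60 N. Pads are 32 mm wide; open, the fingers measure 118 mm over their backs; the gripper's body (76 mm by 178 mm) begins 60 mm behind the grasp point.
Start: joints at [63.255, 18.312, 89.639, -0, 72.044, -1.146], TCP at [248.452, 518.57, 213.976] pointing down, gripper open.
Joint ranges: [-177.97, 177.97], [-48.28, 115.42], [12.27, 149.76], [-77.06, 257.06], [2.81, 150.46], [-146.56, 146.56]. Speed limits (degrees/s): [147.25, 147.25, 180, 180, 180, 180].

## Interface

Orientations are given as [roll, pitch, yaw] about the fixed x, y, z axes, in that order (R = Rz(yaw) Ry(pitch) Rx(roll)).
In Python, from workcell import env gives the robot as it stands. The module is installed in compiled form; this text tells all that it offers.
- The arm moves only by the tool arm_command, never from a script. Its argument "rows" is a list of rows, each an object with "delta_pos": the shift along the tool's x, y, z in mm, a list of three; "roll": the turn about the tool's z in units of 5 degrees (1.0 is 5 degrees); "jaw": the opening in per cent of the stroke, from 0 (shut) to 100 (fully open). A call has 1 to 20 rows; each row is the pose to reach, as a shift and turn from the pose commanded when the call began, along the tool's axes at that moment; what a row does not reach only later rows make up. A row lasts 1/12 s, in which the tool goes at most 41.7 mm and 7.16 degrees, less where a joint would pass 70% of its speed; a pose out of reach is approached as far as the arm can. A call with a gripper value outside its range is refused whole. The fingers move at their own pace and stop on an object; "squeeze" is the grip in N (left out, the last holds). Time passes only in rows, so rows that repeat a pose let the fingers close. It gives the time, the measured TCP pose, the force, the opening and the grip force at its end, in the units of the state.
- env.state(): the state, without advancing time (a new reading comes with each control period).
- env.grab_frame(name): name is "side" or "top"; returns a dict with "img" (420x560x3 uint8, blue, green, red), "z_map" (420x560 float32, mm along the optical axis (not along the pixel's ray), 0 where there is no reading), "fov_y" (degrees; the focal length in pixels is half the picture's height over the tangent of half this angle, whatever the lens; pixels are square), "cx", "cy" (the principal point, pixels), "R" (3x3) and "t" (3): a world point X has camera coordinates R X + t. Camera axes: x right, y down, z forward; pixel columns grow to the right and rows downward; lengths in mm; the calibration is good to about 2 mm. A picture is of the moment at which its call begins.
- env.job_done(): hands the job in; it is judged then, once.
The state is a dict: "time_s": time; "qpos": joint angles; "qvel": joint speeds; "effort": joint torques, N m; "ee_pos": TCP position; "ee_rot": TCP orientation; "force": force on the tool from outside, world axes, zero at the start; "torque": the same for the moment, N m; "gripper_width": finger opening in mm; "gripper_force": force on a finger pad.
Only numpy, scipy, OpenCV 4.12 (cv2) and the standard library are available. Lean on these libraries where they do the work, as an engineer would, in place of code of your own. Each camera call takes 0.05 s, during which the arm holds its last target. There are 200 camera calls.

## Working session

There is one attempt and no reset: what is moved stays moved. The work goes in short steps, Python scripts to look and compute and a tool call to move; the robot and the scene stay as the last step left them, time stands still between calls to the robot, and variables do not carry over. Pictures are saved under pics/ and viewed, at most 10 in all, crops included, and the job is handed in when it is done.

Besides the shell and the picture viewer there is one more tool, called after "Call:" as name(argument=value, ...) on one line, values as JSON. arm_command: Moves the arm, as the interface text tells. Its arguments: {"type":"object","properties":{"rows":{"type":"array"},"squeeze":{"type":"number"}},"required":["rows"]}

```bash
mkdir -p pics; cat > h.py <<'E'
import numpy as np, cv2, pickle
from workcell import env
def grab(n,tag):
    f=env.grab_frame(n); pickle.dump(f,open(f'pics/{tag}.pkl','wb')); cv2.imwrite(f'pics/{tag}.png',f['img']); return f
def load(tag): return pickle.load(open(f'pics/{tag}.pkl','rb'))
def world(f,u,v,z=None):
    h=f['img'].shape[0]; fl=h/2/np.tan(np.radians(f['fov_y'])/2)
    d=np.array([(u-f['cx'])/fl,(v-f['cy'])/fl,1.]); R=np.array(f['R']);t=np.array(f['t'])
    c=-R.T@t; r=R.T@d
    if z is None: return c+r*f['z_map'][int(round(v)),int(round(u))]
    return c+r*(z-c[2])/r[2]
def pix(f,X):
    h=f['img'].shape[0]; fl=h/2/np.tan(np.radians(f['fov_y'])/2)
    p=np.array(f['R'])@np.array(X)+np.array(f['t']); return fl*p[0]/p[2]+f['cx'],fl*p[1]/p[2]+f['cy']
E
python3 - <<'E'
from h import *
for n in('top','side'):
    f=grab(n,n+'0'); print(n,f['fov_y'],f['cx'],f['cy'],np.round(f['R'],3).tolist(),np.round(f['t'],1), np.round(-np.array(f['R']).T@np.array(f['t'])))
print(env.state())
E
```

```text
top 42.5009771070769 291.0340192334221 207.9006018816852 [[0.029, -0.999, 0.017], [-0.987, -0.032, -0.159], [0.16, -0.012, -0.987]] [ -26.5  546.2 1127.1] [ 360.    4. 1200.]
side 44.469888670166114 281.9853419058595 210.57763823930853 [[0.997, -0.071, 0.01], [-0.041, -0.679, -0.733], [0.059, 0.731, -0.68]] [-563.7   61.4 1186.4] [ 494. -865.  858.]
{'time_s': 0.1, 'qpos': array([ 6.32561107e+01,  1.83478001e+01,  8.96996640e+01,  1.28568589e-05,
        7.20437522e+01, -1.14725370e+00]), 'qvel': array([ 0.06119221, -0.08583205, -0.13877985,  0.01835783, -0.02742048,
       -0.00955753]), 'effort': array([ 1.06596847e-04, -4.13334811e+01, -2.32510543e+01,  7.30505283e-02,
        4.22701507e-02, -6.68550092e-05]), 'ee_pos': array([248.22620359, 518.15800262, 213.20445841]), 'ee_rot': array([-1.79908802e+02, -1.83855444e-03,  1.54403359e+02]), 'force': array([0.12824382, 0.44503741, 0.38600912]), 'torque': array([-0.00974905, -0.01987913, -0.02363525]), 'gripper_force': 0.0, 'gripper_width': 91.10648534531744}
```

View pics/top0.png

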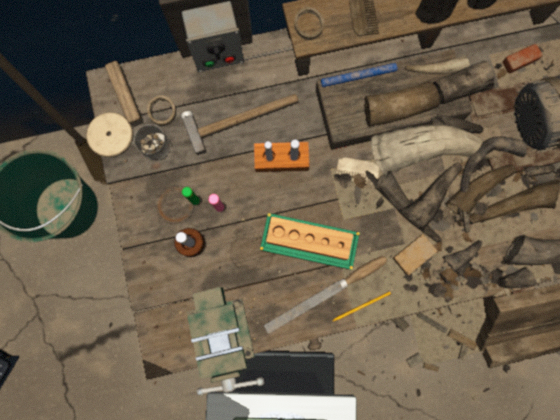

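View pics/side0.png

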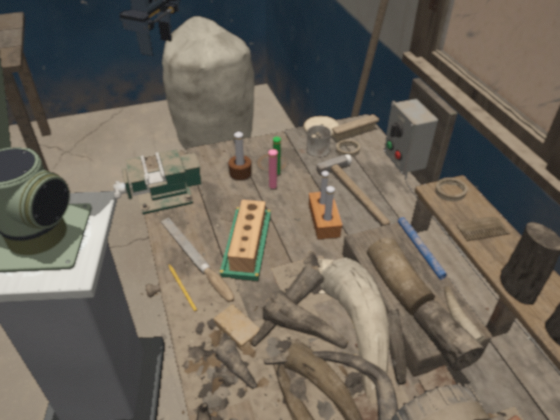

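The top view shows the round rest near (189,242) with its pin top near (182,238), the stand near (310,241), the long rest near (282,156), and the look-alike pins at (190,195) and (215,201). Next I'll enlarge the stand and the round rest.

```bash
python3 - <<'E'
from h import *
t=load('top0');s=load('side0')
print(pix(t,[248,518,214]),pix(s,[248,518,214]),pix(t,[0,0,0]),pix(s,[0,0,0]))
a=cv2.resize(t['img'][200:275,160:260],None,fx=8,fy=8,interpolation=cv2.INTER_CUBIC)[:600,:800]
b=cv2.resize(t['img'][205:275,255:365],None,fx=7,fy=7,interpolation=cv2.INTER_CUBIC)
cv2.imwrite('pics/b.png',b)
c=cv2.resize(s['img'][120:280,190:350],None,fx=3.75,fy=3.75,interpolation=cv2.INTER_CUBIC)
cv2.imwrite('pics/c.png',c)
for n,u,v,z in [('pin top',182,238,125),('rest',189,242,40)]: print(n,world(t,u,v,z),world(t,u,v))
for u,v in [(182,238),(267,149),(294,145),(190,195),(215,201)]: print(np.round(world(t,u,v)))
E
```

```text
(np.float64(-12.377833812983056), np.float64(350.76220480260827)) (np.float64(156.25708779298515), np.float64(46.80097844952803)) (np.float64(278.3447913944443), np.float64(469.6162041024152)) (np.float64(37.901840133343285), np.float64(237.17138981908332))
pin top [466.04770998 206.55095176 125.        ] [466.23285268 206.90323819 123.1268629 ]
rest [466.30315563 207.03439595  40.        ] [463.09161794 200.92361464  74.9771237 ]
[466. 207. 123.]
[659.  45. 109.]
[664. -11. 129.]
[558. 200. 103.]
[545. 147. 110.]
```

View pics/b.png

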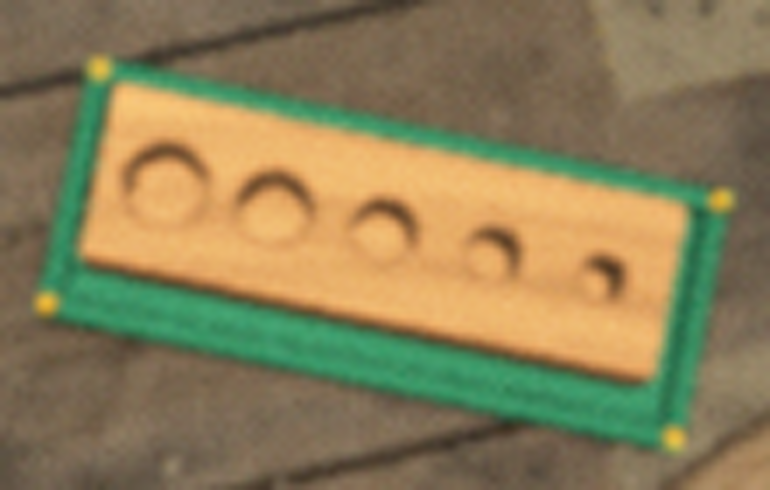

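View pics/c.png

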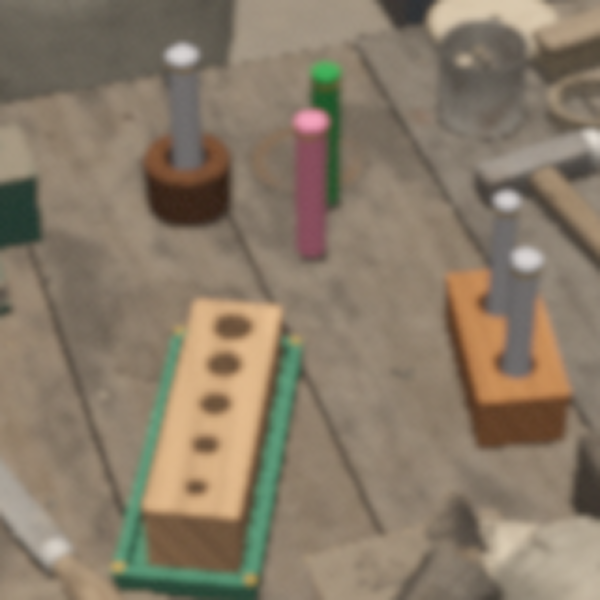

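The crops show all five holes clearly in both views. In the top crop, the 24 mm hole is at (165,185) and the 12 mm hole at (604,277). In the side crop they are at (233,326) and (196,487). The pin top is at (182,55) in the side crop. I'll triangulate from these.

```bash
python3 - <<'E'
from h import *
t=load('top0');s=load('side0')
T=lambda x,y:((x+.5)/7-.5+255,(y+.5)/7-.5+205)
S=lambda x,y:((x+.5)/3.75-.5+190,(y+.5)/3.75-.5+120)
hole={24:((165,185),(233,326)),21:((275,206),(224,363)),18:((384,232),(215,403)),15:((495,253),(205,444)),12:((604,277),(196,487))}
for c,(f,F,k) in {'top':(t,T,0),'side':(s,S,1)}.items():
    P=np.array([world(f,*F(*hole[d][k]),54)[:2] for d in (12,15,18,21,24)])
    m=P.mean(0); A=np.polyfit(np.arange(-2,3)*34,P,1)
    print(c,'mid',m,'dir',A[0],np.linalg.norm(A[0]),np.degrees(np.arctan2(A[0][1],A[0][0]))-90); print(np.round(P,1).tolist())
C=[world(t,*T(*p),54)[:2] for p in [(115,82),(690,205),(652,382),(80,262)]];print('blk top',np.round(C,1).tolist(),np.mean(C,0))
C=[world(s,*S(*p),54)[:2] for p in [(192,298),(284,307),(240,520),(145,512)]];print('blk side',np.round(C,1).tolist(),np.mean(C,0))
C=[world(t,*T(*p),18)[:2] for p in [(99,69),(721,200),(674,438),(47,303)]];print('tray top',np.round(C,1).tolist(),np.mean(C,0))
C=[world(s,*S(*p),18)[:2] for p in [(180,331),(297,341),(251,579),(119,567)]];print('tray side',np.round(C,1).tolist(),np.mean(C,0))
print('pin side',world(s,*S(182,55),125), world(s,*S(311,120),110),world(s,*S(326,71),110))
# pins via depth, top view
for f in (t,s):
    h,w=f['z_map'].shape; fl=h/2/np.tan(np.radians(f['fov_y'])/2)
    v,u=np.mgrid[:h,:w]; z=f['z_map']; cam=np.stack([(u-f['cx'])/fl*z,(v-f['cy'])/fl*z,z],-1)
    W=(cam-np.array(f['t']))@np.array(f['R'])
    for c in ([466,206],[660,45],[664,-11],[558,200],[545,147]):
        m=(np.hypot(W[...,0]-c[0],W[...,1]-c[1])<25)&(W[...,2]>100)&(W[...,2]<140)&(z>0)
        if m.any(): print(c,m.sum(),np.round(W[m].mean(0),1),np.round(W[m].min(0)),np.round(W[m].max(0)))
cv2.imwrite('pics/d.png',cv2.resize(t['img'][215:265,160:220],None,fx=12,fy=12,interpolation=cv2.INTER_CUBIC))
E
```

```text
top mid [482.5099013  -50.87140459] dir [0.17720782 0.98888799] 1.0046402654045876 -10.159518322248346
[[470.4, -118.0], [476.7, -84.7], [482.1, -50.7], [489.0, -17.3], [494.4, 16.4]]
side mid [483.00272194 -50.81218861] dir [0.18265801 0.98701877] 1.0037778633220997 -10.484560118512178
[[470.8, -118.0], [476.5, -84.4], [483.0, -50.9], [489.2, -16.8], [495.5, 16.1]]
blk top [[525.6, 32.7], [493.2, -144.0], [439.0, -133.0], [470.1, 41.4]] [481.96970344 -50.71952388]
blk side [[470.6, 43.7], [527.8, 31.8], [494.9, -144.5], [442.1, -135.2]] [483.86358606 -51.07013957]
tray top [[534.8, 38.8], [499.3, -158.4], [424.2, -144.5], [460.4, 52.4]] [479.68089461 -52.90545068]
tray side [[461.4, 52.8], [536.1, 38.8], [499.8, -157.2], [425.3, -143.6]] [480.6318207  -52.28061657]
pin side [469.14832255 207.42787688 125.        ] [551.72191206 150.5217987  110.        ] [564.98067514 205.12727639 110.        ]
[466, 206] 107 [468.2 207.3 122. ] [459. 198. 101.] [478. 219. 130.]
[660, 45] 61 [663.2  42.2 119.7] [657.  36. 101.] [672.  49. 129.]
[664, -11] 86 [667.3 -13.1 120.1] [660. -22. 100.] [678.  -5. 129.]
[558, 200] 92 [564.2 205.  108.6] [554. 195. 103.] [576. 216. 113.]
[545, 147] 84 [550.9 149.7 108.9] [541. 140. 102.] [561. 160. 116.]
[466, 206] 101 [468.  204.6 116.1] [458. 197. 101.] [478. 221. 129.]
[660, 45] 77 [663.1  39.  115.9] [656.  33. 100.] [671.  49. 130.]
[664, -11] 99 [667.  -16.5 116.7] [659. -25. 100.] [677.  -3. 129.]
[558, 200] 57 [563.2 202.6 107.9] [553. 192. 100.] [574. 216. 113.]
[545, 147] 60 [549.9 146.8 107.7] [540. 133. 100.] [560. 159. 113.]
```

View pics/d.png

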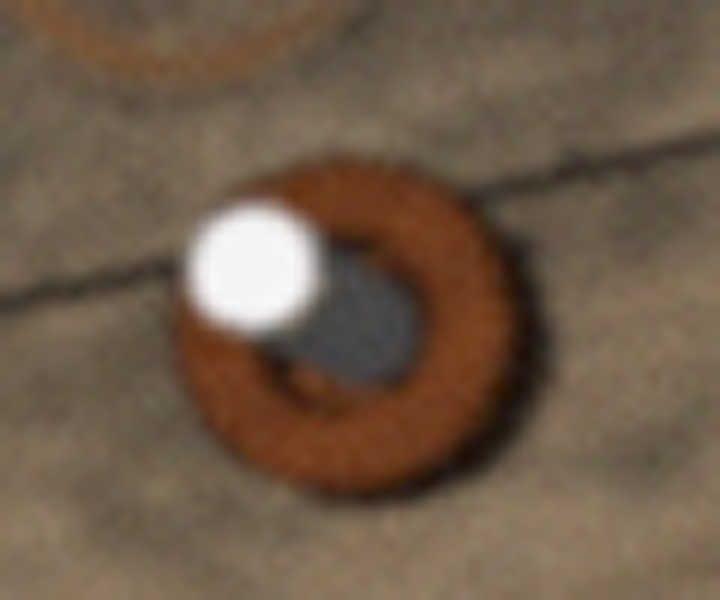

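The white pin top is at about (252,267) in the crop and looks about 21 mm wide. I'll work out the approach next.

```bash
cat >> h.py <<'E'
from scipy.spatial.transform import Rotation as Ro
def delta(cur,tgt,yaw): # commanded cur -> tgt, in tool axes
    return np.round(Ro.from_euler('xyz',[180,0,yaw],degrees=True).inv().apply(np.subtract(tgt,cur)),1)
E
python3 - <<'E'
from h import *
t=load('top0')
p=world(t,160+252.5/12-.5,215+267.5/12-.5,125);print(p)
print(delta([248.45,518.57,213.98],[468.5,207.8,214],154.4))
E
```

```text
[468.37146608 209.59377651 125.        ]
[-332.7 -185.2   -0. ]
```

Call:
arm_command(rows=[{"delta_pos": [-20, -11, 0], "roll": 0, "jaw": 100}, {"delta_pos": [-50, -28, 0], "roll": 0, "jaw": 100}, {"delta_pos": [-82, -46, 0], "roll": 0, "jaw": 100}, {"delta_pos": [-114, -63, 0], "roll": 0, "jaw": 100}, {"delta_pos": [-146, -81, 0], "roll": 0, "jaw": 100}, {"delta_pos": [-178, -99, 0], "roll": 0, "jaw": 100}, {"delta_pos": [-210, -117, 0], "roll": 0, "jaw": 100}, {"delta_pos": [-242, -135, 0], "roll": 0, "jaw": 100}, {"delta_pos": [-274, -152, 0], "roll": 0, "jaw": 100}, {"delta_pos": [-300, -167, 0], "roll": 0, "jaw": 100}, {"delta_pos": [-318, -177, 0], "roll": 0, "jaw": 100}, {"delta_pos": [-328, -182, 0], "roll": 0, "jaw": 100}, {"delta_pos": [-332.5, -184.5, 0], "roll": 0, "jaw": 100}, {"delta_pos": [-332.5, -184.5, 0], "roll": 0, "jaw": 100}, {"delta_pos": [-332.5, -184.5, 0], "roll": 0, "jaw": 100}])

```text
time_s: 1.35
ee_pos: [468.1, 209.2, 213.8]
ee_rot: [180.0, -0.1, 154.4]
force: [-0.2, 0.2, -0.3]
gripper_width: 91.1
gripper_force: 0.0
```

```bash
python3 - <<'E'
from h import *
t=grab('top','t1');s=grab('side','s1')
st=env.state();print(st['ee_pos'],st['ee_rot'],st['force'])
a=cv2.resize(s['img'][60:240,140:320],(600,600),interpolation=cv2.INTER_CUBIC)
cv2.imwrite('pics/e.png',a)
E
```

```text
[467.88088986 209.5047249  213.88863252] [ 1.79994091e+02 -3.43348200e-02  1.54486825e+02] [0.37736837 0.24067972 0.14935631]
```

View pics/e.png

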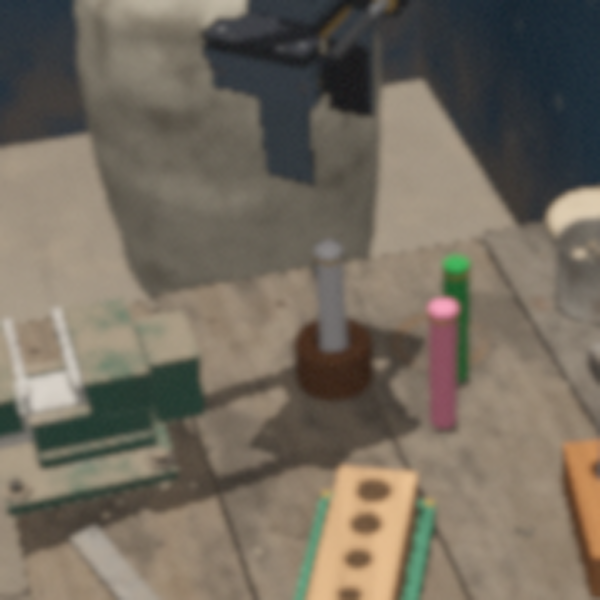

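The gripper hangs above the pin (pin top at about (328,248) in the crop) and well clear of the green and pink look-alikes. I'll descend and close on it.

Call:
arm_command(rows=[{"delta_pos": [0, 0, 15], "roll": 0, "jaw": 100}, {"delta_pos": [0, 0, 40], "roll": 0, "jaw": 100}, {"delta_pos": [0, 0, 65], "roll": 0, "jaw": 100}, {"delta_pos": [0, 0, 90], "roll": 0, "jaw": 100}, {"delta_pos": [0, 0, 112], "roll": 0, "jaw": 100}, {"delta_pos": [0, 0, 130], "roll": 0, "jaw": 100}, {"delta_pos": [0, 0, 141], "roll": 0, "jaw": 100}, {"delta_pos": [0, 0, 146], "roll": 0, "jaw": 100}, {"delta_pos": [0, 0, 146], "roll": 0, "jaw": 100}, {"delta_pos": [0, 0, 146], "roll": 0, "jaw": 60}, {"delta_pos": [0, 0, 146], "roll": 0, "jaw": 40}, {"delta_pos": [0, 0, 146], "roll": 0, "jaw": 30}, {"delta_pos": [0, 0, 146], "roll": 0, "jaw": 25}, {"delta_pos": [0, 0, 146], "roll": 0, "jaw": 20}, {"delta_pos": [0, 0, 146], "roll": 0, "jaw": 10}, {"delta_pos": [0, 0, 146], "roll": 0, "jaw": 0}, {"delta_pos": [0, 0, 146], "roll": 0, "jaw": 0}, {"delta_pos": [0, 0, 146], "roll": 0, "jaw": 0}, {"delta_pos": [0, 0, 146], "roll": 0, "jaw": 0}, {"delta_pos": [0, 0, 146], "roll": 0, "jaw": 0}], squeeze=25)

```text
time_s: 3.12
ee_pos: [468.8, 208.7, 68.0]
ee_rot: [180.0, 0.0, 154.4]
force: [1.6, 3.8, -2.3]
gripper_width: 20.7
gripper_force: 8.7
```

Call:
arm_command(rows=[{"delta_pos": [0, 0, 0], "roll": 0, "jaw": 0}, {"delta_pos": [0, 0, 0], "roll": 0, "jaw": 0}, {"delta_pos": [0, 0, 0], "roll": 0, "jaw": 0}, {"delta_pos": [0, 0, 0], "roll": 0, "jaw": 0}])

```text
time_s: 3.45
ee_pos: [468.7, 208.6, 68.0]
ee_rot: [180.0, 0.0, 154.4]
force: [0.0, -0.1, -0.4]
gripper_width: 20.4
gripper_force: 25.0
```

The opening reads 20.4 mm, so it is the 21 mm pin. I'll lift it clear and look at how it sits in the hand.

Call:
arm_command(rows=[{"delta_pos": [0, 0, -5], "roll": 0, "jaw": 0}, {"delta_pos": [0, 0, -15], "roll": 0, "jaw": 0}, {"delta_pos": [0, 0, -30], "roll": 0, "jaw": 0}, {"delta_pos": [0, 0, -45], "roll": 0, "jaw": 0}, {"delta_pos": [0, 0, -60], "roll": 0, "jaw": 0}, {"delta_pos": [0, 0, -70], "roll": 0, "jaw": 0}, {"delta_pos": [0, 0, -75], "roll": 0, "jaw": 0}, {"delta_pos": [0, 0, -75], "roll": 0, "jaw": 0}, {"delta_pos": [0, 0, -75], "roll": 0, "jaw": 0}])

```text
time_s: 4.2
ee_pos: [468.2, 208.4, 142.7]
ee_rot: [-180.0, -0.0, 154.4]
force: [0.9, 1.0, -5.0]
gripper_width: 20.5
gripper_force: 25.0
```

```bash
python3 - <<'E'
from h import *
s=grab('side','s2'); st=env.state();print(st['ee_pos'],st['force'],st['gripper_width'])
for z in (90,100,143,200): print(z,pix(s,[468.7,208.6,z]))
cv2.imwrite('pics/f.png',cv2.resize(s['img'][70:190,170:310],None,fx=5,fy=5,interpolation=cv2.INTER_CUBIC))
# target and delta from commanded pose (468.6,208.5)
print(delta([468.6,208.6,143],[488.9,-17.4,143],154.4))
E
```

```text
[467.91686479 208.23307285 142.23632422] [-0.36057715  0.1649827  -4.5306419 ] 20.959443305958207
90 (np.float64(238.641553146189), np.float64(145.53092050549992))
100 (np.float64(238.45568187131738), np.float64(142.2901618130163))
143 (np.float64(237.6337437649713), np.float64(127.9592596084447))
200 (np.float64(236.48399437804613), np.float64(107.91280368119752))
[-116. -195.   -0.]
```

View pics/f.png

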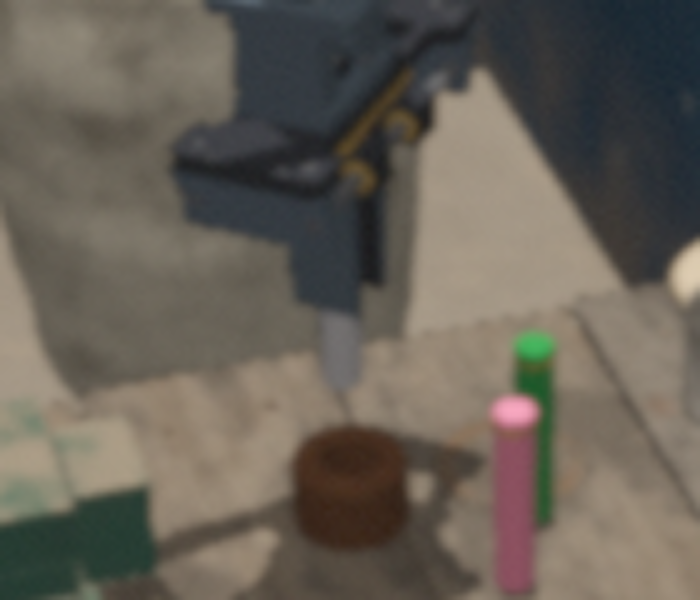

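The pin hangs straight, with its foot at about (342,385) in the crop, which matches the predicted tool axis to within a millimetre. I'll carry it to above the 21 mm hole.

Call:
arm_command(rows=[{"delta_pos": [-6, -10, 0], "roll": 0, "jaw": 0}, {"delta_pos": [-18, -30, 0], "roll": 0, "jaw": 0}, {"delta_pos": [-32, -54, 0], "roll": 0, "jaw": 0}, {"delta_pos": [-46, -78, 0], "roll": 0, "jaw": 0}, {"delta_pos": [-60, -101, 0], "roll": 0, "jaw": 0}, {"delta_pos": [-74, -124, 0], "roll": 0, "jaw": 0}, {"delta_pos": [-88, -147, 0], "roll": 0, "jaw": 0}, {"delta_pos": [-99, -166, 0], "roll": 0, "jaw": 0}, {"delta_pos": [-108, -181, 0], "roll": 0, "jaw": 0}, {"delta_pos": [-113, -190, 0], "roll": 0, "jaw": 0}, {"delta_pos": [-116, -195, 0], "roll": 0, "jaw": 0}, {"delta_pos": [-116, -195, 10], "roll": 0, "jaw": 0}, {"delta_pos": [-116, -195, 20], "roll": 0, "jaw": 0}, {"delta_pos": [-116, -195, 27], "roll": 0, "jaw": 0}, {"delta_pos": [-116, -195, 31], "roll": 0, "jaw": 0}, {"delta_pos": [-116, -195, 31], "roll": 0, "jaw": 0}, {"delta_pos": [-116, -195, 31], "roll": 0, "jaw": 0}, {"delta_pos": [-116, -195, 31], "roll": 0, "jaw": 0}])

```text
time_s: 5.75
ee_pos: [489.3, -17.1, 112.1]
ee_rot: [180.0, 0.0, 154.4]
force: [-1.0, 0.0, -3.7]
gripper_width: 20.3
gripper_force: 25.0
```

```bash
python3 - <<'E'
from h import *
s=grab('side','s3');t=grab('top','t3'); st=env.state();print(st['ee_pos'],st['ee_rot'],st['force'],st['torque'],st['gripper_width'])
a=cv2.resize(s['img'][150:240,210:310],None,fx=6,fy=6,interpolation=cv2.INTER_CUBIC)
cv2.imwrite('pics/g.png',a)
for p in ([488.9,-17.4,54],[488.9,-17.4,59],st['ee_pos']-[0,0,53]): print([ (q-o+.5)*6-.5 for q,o in zip(pix(s,p),(210,150))])
E
```

```text
[489.3402569  -17.25332637 112.35666384] [1.79969945e+02 5.41158401e-02 1.54421668e+02] [-0.49157633 -0.12852321 -4.34870022] [-0.02941009  0.00953617 -0.01319274] 20.394844949529887
[np.float64(238.03466248404192), np.float64(402.15045723255275)]
[np.float64(237.59802530337186), np.float64(392.5372677065405)]
[np.float64(238.7259981031262), np.float64(391.5347689060045)]
```

View pics/g.png

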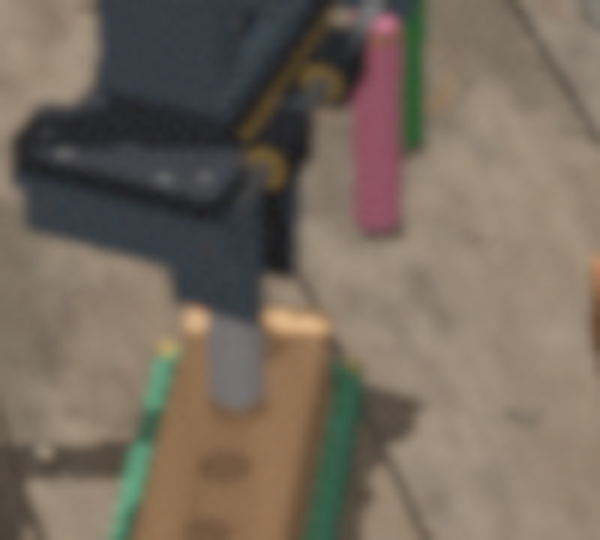

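The pin foot spans about x 211–264 in the crop, centred near 237.5, right over the predicted hole at 238. I'll feel downward gently.

Call:
arm_command(rows=[{"delta_pos": [0, 0, 1], "roll": 0, "jaw": 0}, {"delta_pos": [0, 0, 2], "roll": 0, "jaw": 0}, {"delta_pos": [0, 0, 3], "roll": 0, "jaw": 0}, {"delta_pos": [0, 0, 4], "roll": 0, "jaw": 0}, {"delta_pos": [0, 0, 5], "roll": 0, "jaw": 0}, {"delta_pos": [0, 0, 5.5], "roll": 0, "jaw": 0}, {"delta_pos": [0, 0, 6], "roll": 0, "jaw": 0}, {"delta_pos": [0, 0, 6], "roll": 0, "jaw": 0}])

```text
time_s: 6.52
ee_pos: [488.9, -17.5, 105.8]
ee_rot: [180.0, -0.0, 154.4]
force: [0.9, -0.1, -3.7]
gripper_width: 20.8
gripper_force: 25.0
```

Call:
arm_command(rows=[{"delta_pos": [0, 0, 0.5], "roll": 0, "jaw": 0}, {"delta_pos": [0, 0, 1], "roll": 0, "jaw": 0}, {"delta_pos": [0, 0, 1], "roll": 0, "jaw": 0}])

```text
time_s: 6.77
ee_pos: [489.2, -17.4, 105.0]
ee_rot: [180.0, 0.0, 154.4]
force: [-0.3, 0.5, -3.7]
gripper_width: 20.7
gripper_force: 25.0
```

Foot at about z = 52 with no contact force, so it is in the mouth. I'll continue in small steps.

Call:
arm_command(rows=[{"delta_pos": [0, 0, 0.5], "roll": 0, "jaw": 0}, {"delta_pos": [0, 0, 1], "roll": 0, "jaw": 0}, {"delta_pos": [0, 0, 1.5], "roll": 0, "jaw": 0}, {"delta_pos": [0, 0, 1.5], "roll": 0, "jaw": 0}])

```text
time_s: 7.1
ee_pos: [489.3, -17.4, 103.5]
ee_rot: [180.0, 0.0, 154.4]
force: [1.2, 0.4, -4.1]
gripper_width: 20.1
gripper_force: 25.0
```

Call:
arm_command(rows=[{"delta_pos": [0, 0, 0.5], "roll": 0, "jaw": 0}, {"delta_pos": [0, 0, 1], "roll": 0, "jaw": 0}, {"delta_pos": [0, 0, 1.5], "roll": 0, "jaw": 0}, {"delta_pos": [0, 0, 1.5], "roll": 0, "jaw": 0}])

```text
time_s: 7.43
ee_pos: [489.3, -17.4, 102.0]
ee_rot: [180.0, 0.0, 154.4]
force: [2.0, 1.0, -3.1]
gripper_width: 20.6
gripper_force: 25.0
```

Call:
arm_command(rows=[{"delta_pos": [0, 0, 1], "roll": 0, "jaw": 0}, {"delta_pos": [0, 0, 2], "roll": 0, "jaw": 0}, {"delta_pos": [0, 0, 3], "roll": 0, "jaw": 0}, {"delta_pos": [0, 0, 4], "roll": 0, "jaw": 0}, {"delta_pos": [0, 0, 4], "roll": 0, "jaw": 0}])

```text
time_s: 7.85
ee_pos: [489.2, -17.4, 97.8]
ee_rot: [180.0, 0.0, 154.4]
force: [2.0, 1.8, -4.1]
gripper_width: 20.6
gripper_force: 25.0
```

Slight side load towards +x and +y. I'll ease that way by a fraction of a millimetre while going down.

Call:
arm_command(rows=[{"delta_pos": [-0.1, 0.4, 0], "roll": 0, "jaw": 0}, {"delta_pos": [-0.1, 0.4, 2], "roll": 0, "jaw": 0}, {"delta_pos": [-0.1, 0.4, 4], "roll": 0, "jaw": 0}, {"delta_pos": [-0.1, 0.4, 6], "roll": 0, "jaw": 0}, {"delta_pos": [-0.1, 0.4, 8], "roll": 0, "jaw": 0}, {"delta_pos": [-0.1, 0.4, 10], "roll": 0, "jaw": 0}, {"delta_pos": [-0.1, 0.4, 10], "roll": 0, "jaw": 0}])

```text
time_s: 8.43
ee_pos: [489.2, -17.2, 87.5]
ee_rot: [-180.0, -0.0, 154.4]
force: [2.4, 0.5, -6.6]
gripper_width: 20.5
gripper_force: 25.0
```

Call:
arm_command(rows=[{"delta_pos": [-0.3, 0.1, 2], "roll": 0, "jaw": 0}, {"delta_pos": [-0.3, 0.1, 4], "roll": 0, "jaw": 0}, {"delta_pos": [-0.3, 0.1, 6], "roll": 0, "jaw": 0}, {"delta_pos": [-0.3, 0.1, 8], "roll": 0, "jaw": 0}, {"delta_pos": [-0.3, 0.1, 10], "roll": 0, "jaw": 0}, {"delta_pos": [-0.3, 0.1, 12], "roll": 0, "jaw": 0}, {"delta_pos": [-0.3, 0.1, 14], "roll": 0, "jaw": 0}, {"delta_pos": [-0.3, 0.1, 15], "roll": 0, "jaw": 0}, {"delta_pos": [-0.3, 0.1, 16], "roll": 0, "jaw": 0}, {"delta_pos": [-0.3, 0.1, 16], "roll": 0, "jaw": 0}])

```text
time_s: 9.27
ee_pos: [489.4, -17.2, 71.7]
ee_rot: [-180.0, -0.0, 154.4]
force: [1.8, 2.1, -5.9]
gripper_width: 20.5
gripper_force: 25.0
```

Call:
arm_command(rows=[{"delta_pos": [0, 0, 0.5], "roll": 0, "jaw": 0}, {"delta_pos": [0, 0, 1], "roll": 0, "jaw": 0}, {"delta_pos": [0, 0, 1.5], "roll": 0, "jaw": 0}, {"delta_pos": [0, 0, 2], "roll": 0, "jaw": 0}, {"delta_pos": [0, 0, 2.5], "roll": 0, "jaw": 0}, {"delta_pos": [0, 0, 3], "roll": 0, "jaw": 0}, {"delta_pos": [0, 0, 3], "roll": 0, "jaw": 0}])

```text
time_s: 9.85
ee_pos: [489.4, -17.2, 68.8]
ee_rot: [180.0, -0.0, 154.4]
force: [0.9, 0.3, -4.5]
gripper_width: 20.2
gripper_force: 25.0
```

Call:
arm_command(rows=[{"delta_pos": [0, 0, 0.5], "roll": 0, "jaw": 0}, {"delta_pos": [0, 0, 1], "roll": 0, "jaw": 0}, {"delta_pos": [0, 0, 1.5], "roll": 0, "jaw": 0}, {"delta_pos": [0, 0, 1.5], "roll": 0, "jaw": 0}])

```text
time_s: 10.18
ee_pos: [489.5, -17.2, 67.3]
ee_rot: [180.0, -0.0, 154.4]
force: [1.6, -0.6, -4.2]
gripper_width: 20.6
gripper_force: 25.0
```

Call:
arm_command(rows=[{"delta_pos": [0, 0, 0.3], "roll": 0, "jaw": 0}, {"delta_pos": [0, 0, 0.6], "roll": 0, "jaw": 0}, {"delta_pos": [0, 0, 0.6], "roll": 0, "jaw": 0}])

```text
time_s: 10.43
ee_pos: [489.5, -17.2, 67.0]
ee_rot: [180.0, -0.0, 154.4]
force: [0.0, 0.3, -2.1]
gripper_width: 20.5
gripper_force: 25.0
```

Contact is beginning. One more small nudge, then I'll release.

Call:
arm_command(rows=[{"delta_pos": [0, 0, 0.3], "roll": 0, "jaw": 0}, {"delta_pos": [0, 0, 0.5], "roll": 0, "jaw": 0}, {"delta_pos": [0, 0, 0.5], "roll": 0, "jaw": 0}])

```text
time_s: 10.68
ee_pos: [489.6, -17.2, 66.9]
ee_rot: [180.0, 0.0, 154.4]
force: [-1.3, 1.7, 3.6]
gripper_width: 20.7
gripper_force: 25.0
```

It is seated on the floor: z force rose by about 8 N and motion stopped at 66.9. I'll open and retreat upward.

Call:
arm_command(rows=[{"delta_pos": [0, 0, 0], "roll": 0, "jaw": 30}, {"delta_pos": [0, 0, 0], "roll": 0, "jaw": 45}, {"delta_pos": [0, 0, 0], "roll": 0, "jaw": 60}, {"delta_pos": [0, 0, 0], "roll": 0, "jaw": 70}, {"delta_pos": [0, 0, 0], "roll": 0, "jaw": 70}, {"delta_pos": [0, 0, 0], "roll": 0, "jaw": 70}, {"delta_pos": [0, 0, -5], "roll": 0, "jaw": 70}, {"delta_pos": [0, 0, -20], "roll": 0, "jaw": 70}, {"delta_pos": [0, 0, -40], "roll": 0, "jaw": 70}, {"delta_pos": [0, 0, -65], "roll": 0, "jaw": 70}, {"delta_pos": [0, 0, -90], "roll": 0, "jaw": 70}, {"delta_pos": [0, 0, -115], "roll": 0, "jaw": 70}, {"delta_pos": [0, 0, -135], "roll": 0, "jaw": 70}, {"delta_pos": [0, 0, -145], "roll": 0, "jaw": 70}, {"delta_pos": [0, 0, -150], "roll": 0, "jaw": 70}, {"delta_pos": [0, 0, -150], "roll": 0, "jaw": 70}, {"delta_pos": [0, 0, -150], "roll": 0, "jaw": 70}])

```text
time_s: 12.1
ee_pos: [488.9, -17.2, 215.4]
ee_rot: [-180.0, -0.1, 154.4]
force: [-0.2, 0.1, 0.5]
gripper_width: 64.0
gripper_force: 0.0
```

```bash
python3 - <<'E'
from h import *
s=grab('side','s4'); st=env.state();print(st['ee_pos'],st['force'],st['gripper_width'])
cv2.imwrite('pics/i.png',cv2.resize(s['img'][110:270,160:360],None,fx=3.75,fy=3.75,interpolation=cv2.INTER_CUBIC))
p=pix(s,[489.3,-17.2,124]);q=pix(s,[489.3,-17.2,54]);print([(a-160)*3.75 if i==0 else (a-110)*3.75 for r in (p,q) for i,a in enumerate(r)])
E
```

```text
[488.71146289 -17.14045249 215.00774188] [0.4692031  0.06761952 0.92237684] 63.85235766367966
[np.float64(331.4194413674595), np.float64(312.0895704792229), np.float64(335.36260450109654), np.float64(399.52698948938814)]
```

View pics/i.png

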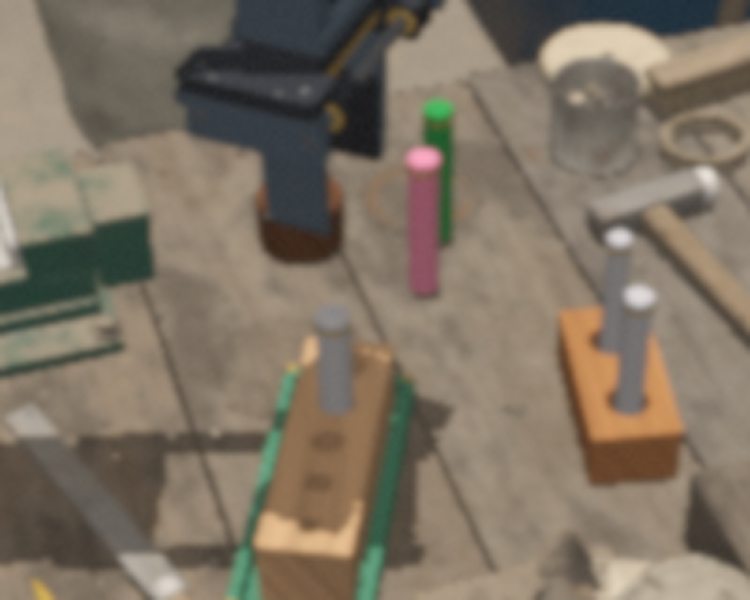

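The pin stands upright with its top at about (332,315), as predicted for fully home. The 18, 15 and 12 mm holes are empty in front of it, and everything else stands as before. I'll hand it in.

```bash
python3 -c "
from workcell import env
print(env.job_done())"
```

```text
the job is handed in; nothing more can be done
None
```

The pin from the round rest measured as the 21 mm one; it is now fully home in the 21 mm hole and let go, nothing else appears to have moved, and the job was handed in at about 12 s of the 54 s allowed.

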